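Lock a rejected calliper jaw in the sprung reject box

ROBOT

A 7-joint arm with a two-finger parallel gripper is mounted at the origin on the work surface. World frame = base frame: x ahead of the robot, y to its left, z up, the work surface at z = 0. Lengths are in m, angles in rad, forces in N, time in s.
With the tool pointing down it reaches from about 0.4 to 0.85 m from the base axis. Payload 4.5 kg.
Tool frame: the origin (TCP) lies at the very end of the fingers, on their centre line; the grasp point (between the pads) lies 19 mm behind it; z points along the fingers, y is the direction in which the jaws open and shut (so a half turn about z gives the same grasp; the last joint's range is limited). The gripper opens to 88 mm and grips with 3 to 60 N. Pads are 18 mm wide; open, the fingers measure 123 mm over their backs; the gripper's body (75 mm by 187 mm) begins 45 mm behind the grasp point.
Start: joints at [1.149, 0.689, -0.195, 1.565, 0.157, 0.902, -0.215], TCP at [0.275, -0.561, 0.239] pointing down, gripper open.
Joint ranges: [-3.01, 3.01], [-0.46, 2.08], [-1.47, 1.51], [0.13, 2.56], [-1, 4.14], [0.04, 2.09], [-2.66, 2.66]. Speed limits (rad/s): [2.57, 2.57, 3.14, 3.14, 3.14, 3.14, 3.14].

INTERFACE

Orientations are given as [roll, pitch, yaw] about the fixed x, y, z axes, in that order (R = Rz(yaw) Ry(pitch) Rx(roll)).
In Python, from bench import * gives the robot as it stands. The module is installed in compiled form; this text tells all that it offers.
- The arm moves only by the tool play_rows, never from a script. Its argument "moves" is a list of rows, each a list of 3 entries, a list of its own where there are three numbers: the shift along the tool's x, y, z each as a share of 8 cm, from -1 to 1, then the turn, a rotation vector about the tool's x, y, z each as a share of 180 degrees, from -1 to 1, then the opening, from -1 (shut) to 1 (fully open). In form: [[[x, y, z], [wx, wy, wz], jaw], ...]. A call has 1 to 5 rows; each row is the pose to reach, as a shift and turn from the pose commanded when the call began, along the tool's axes at that moment, turning the shorter way round; what a row does not reach only later rows make up. A row lasts 1/10 s, in which the tool goes at most 50 mm and 8.59 degrees, less where a joint would pass 70% of its speed; a pose out of reach is approached as far as the arm can. A call with a number of a shift or a turn outside -1 to 1 is refused whole. A call with a gripper value outside its range is refused whole. The fingers move at their own pace and stop on an object; the grip force is fixed at half the most. Time passes only in rows, so rows that repeat a pose let the fingers close. It gives the time, the measured TCP pose, the force and the opening at its end, in the units of the state.
- state(): the state, without advancing time (a new reading comes with each control period).
- capture(name): name is "scene" or "top"; returns a dict with "frame" (480x640x3 uint8, blue, green, red), "vfov" (degrees; the focal length in pixels is half the picture's height over the tangent of half this angle, whatever the lens; pixels are square), "cx", "cy" (the principal point, pixels), "T" (4x4, takes a point from camera to world coordinates). Camera axes: x right, y down, z forward; pixel columns grow to the right and rows downward; lengths in m; the calibration is good to about 2 mm. A picture is of the moment at which its call begins. There is no depth.
- close_job(): hands the job in, once; it reports no verdict.
The state is a dict: "clock": time; "joints": joint angles; "joint_vel": joint speeds; "effort": joint torques, N m; "ee_pos": TCP position; "tcp_rot": TCP orientation; "force": force on the tool from outside, world axes, zero at the start; "wrist_torque": the same for the moment, N m; "opening": finger opening in m.
Only numpy, scipy, OpenCV 4.12 (cv2) and the standard library are available. Lean on these libraries where they do the work, as an engineer would, in place of code of your own. Each camera call takes 0.05 s, during which the arm holds its last target. There are 200 camera calls.

TASK

Lay the rejected calliper jaw piece flat in the long ribbed compartment of the open reject box and let go of it, then swing the lid over so that it comes down on its spring plunger. Take the locking pin (square head, round collar) from the wooden stand, push it down through the hole of the lid's tongue into the hole of the ledge below until its collar has pressed the lid fully shut, and finish while still gripping the pin and pressing it down, because the spring opens the lid again if you let go. Leave the other parts where they are.

Things in the scene. Friction and masses are not known exactly. Their poses are not given: they have to be found in the camera images.
- box: The reject box: dark steel open tray 170 (its x) x 160 (y) x 36 mm high, walls and floor 4 mm, fixed; place and yaw vary. Origin: centre of its underside, z up. The lid is hinged on its +y side; the ledge with the pin hole is in the middle of its -y side. A sprung plunger in an 18 mm barrel (box x 0, y -64 mm) stands 11 mm above the rim.
- slot (a point): Centre of the floor (4 mm above the box's underside) of the jaw compartment, at box x -30, y -5 mm; axes as the box. The compartment is 32 mm wide (box x) and 100 mm long (box y), bounded by ribs 6 mm high and 4 mm thick; from this point the inner face of the nearest box wall (-x) is 51 mm away.
- lid (a joint): Lid angle, rad: 0 = shut on the rim; 1.75 to 1.95 at the start (leaning back past upright, resting by its own weight; stop at 2.0). Brought forward below about 1.5 it sinks by its own weight, damped, in about a second and rests on the plunger at about 0.06, the tongue's hole then about 11 mm above the ledge. Pressing it from there to 0 takes 5 to 9 N at the tongue.
- lid_hinge (a point): Middle of the hinge axis (parallel to box x): box x 0, y +80, z 36 mm. The frame turns with the lid; shut, it is parallel to the box's. The aluminium lid: 6 mm plate from z 0 to +6 (outer face), 170 mm wide, reaching 160 mm along its own -y, then a tongue 50 mm wide, 40 mm long in the middle of that edge; 0.25 kg.
- lid_tip (a point): Free end of the lid's tongue, mid thickness, 200 mm from the hinge; turns with the lid.
- lid_hole (a point): Centre of the 14 mm hole through the tongue, on the outer (upper when shut) face, 180 mm from the hinge; turns with the lid.
- base_hole (a point): Centre of the mouth of the 13 mm vertical hole through the ledge (14 mm thick, its top level with the rim at z 36 mm), at box x 0, y -100 mm; open space below it. With the lid shut the lid's hole is right above it and the tongue's upper face is 6 mm above this point.
- pin: Steel locking pin, 0.1 kg, upright in one of the stand's two holes. Origin: centre of its collar's underside, z up. Below: round shank 10 mm thick, 28 mm long, tapered end. Above: collar 30 mm across, 5 mm thick, and on it a square head 16 x 16 mm, 27 mm high, sides along the pin's x and y. Fully home, the origin is 6 mm above base_hole.
- stand: Wooden block 110 (x) x 45 (y) x 34 mm high with two 13 mm upright holes at its x = -30 and +30 mm; fixed, place and yaw vary. Origin: centre of its underside. The pin's collar and the bolt's head rest on its top.
- jaw: The calliper jaw piece lying on the worktop: steel bar 80 mm long (its y, from -40 to +40 mm) and 16 mm high, 22 mm wide (its x, -11 to +11) for y from -18 to +40; at the -y end it narrows to a beak 14 mm wide (x -11 to +3). 0.15 kg. Origin: underside, mid length; z up. Either end may come first in the compartment.
- washer: Tarnished brass washer, 32 mm across, 4 mm thick, already lying in the open part of the reject box (about box x +40 mm). Leave alone.
- socket: Silver socket, 28 mm across, 38 mm high, standing on the worktop. Leave alone.
- cap: Red plastic thread protector cap, 34 mm across, 28 mm high, standing open side up. Leave alone.
- bolt_lying: Galvanised track bolt lying on the worktop, about 71 mm long, 28 mm head. Leave alone.
- bolt_up: Galvanised track bolt with a low domed round head (26 mm across, 10 mm high) standing in the stand's other hole; origin on the underside of its head. Leave alone.
Not all that is in view belongs to the job. What is shaped like the pin but orange or purple is not meant. Leave any orange or yellow look-alike of the jaw alone.

How it is judged:
By the outcome, as a careful person would: the job done as asked, in the order asked, and still so for the second after the job is handed in, while the arm keeps its last pose, push and grip.
It also fails if it takes over 67 s, if anything falls off the work surface, if the arm or the gripper's body presses on something with over 40 N, if the wrist force passes 120 N, or if a joint passes its speed limit or range.

## Working session

There is one attempt and no reset: what is moved stays moved. The work goes in short steps, Python scripts to look and compute and a tool call to move; the robot and the scene stay as the last step left them, time stands still between calls to the robot, and variables do not carry over. Pictures are saved under pics/ and viewed, about 8 in all and at most 12, crops included, and the job is handed in when it is done.

Besides the shell and the picture viewer there is one more tool, called after ">>>" by a JSON object that holds its "api" and its "payload", one argument or row to a line. play_rows: Moves the arm, as the interface text tells. Its arguments: {"type":"object","properties":{"moves":{"type":"array","items":{"type":"array"}}},"required":["moves"]}

```bash
mkdir -p pics; cat > h.py <<'E'
from bench import *
import numpy as np, cv2, json
from scipy.spatial.transform import Rotation as R
def snap(n,f):
    c=capture(n); cv2.imwrite('pics/'+f+'.png',c['frame']); np.savez('pics/'+f+'.npz',**c); return c
def load(f): return dict(np.load('pics/'+f+'.npz'))
def px2w(c,u,v,z):
    f=240/np.tan(np.radians(c['vfov'])/2); d=c['T'][:3,:3]@np.array([(u-c['cx'])/f,(v-c['cy'])/f,1]); o=c['T'][:3,3]
    return o+d*(z-o[2])/d[2]
def w2px(c,p):
    f=240/np.tan(np.radians(c['vfov'])/2); q=c['T'][:3,:3].T@(np.array(p)-c['T'][:3,3]); return np.array([c['cx']+f*q[0]/q[2],c['cy']+f*q[1]/q[2]])
def crop(f,x,y,w,h,k,g): cv2.imwrite('pics/'+g+'.png',cv2.resize(cv2.imread('pics/'+f+'.png')[y:y+h,x:x+w],None,fx=k,fy=k,interpolation=cv2.INTER_CUBIC))
E
python3 - <<'E'
from h import *
for n in('top','scene'):
    c=snap(n,n+'0'); print(n,c['vfov'],c['cx'],c['cy'],np.round(c['T'],3).tolist())
s=state(); print(s)
E
```

```text
top 43.654363421083175 313.6894372753279 238.30382930089155 [[-0.004, -0.995, 0.103, 0.477], [-1.0, 0.005, 0.017, 0.012], [-0.018, -0.103, -0.994, 1.115], [0.0, 0.0, 0.0, 1.0]]
scene 56.69455169605509 319.55694564728185 236.97051006396842 [[-0.805, 0.506, -0.312, 0.857], [0.594, 0.691, -0.412, 0.379], [0.007, -0.516, -0.856, 0.821], [0.0, 0.0, 0.0, 1.0]]
{'clock': 0.1, 'joints': array([ 1.14879255,  0.68990283, -0.19454035,  1.56620605,  0.15731122,
        0.90247701, -0.21506989]), 'joint_vel': array([-3.73170035e-05, -7.34131886e-04, -1.55298982e-03, -2.65338730e-03,
        7.69925449e-04,  3.67394255e-04, -1.15613110e-03]), 'effort': array([-3.19826904e-03, -5.28501177e+01, -1.27159953e+00, -1.53836596e+01,
       -5.25943469e-02,  1.94116823e-03,  4.53813107e-05]), 'ee_pos': array([ 0.27484602, -0.56071805,  0.2379981 ]), 'tcp_rot': array([-3.13999596e+00,  1.07787978e-04,  4.55928705e-01]), 'force': array([ 0.1322792 ,  0.39642695, -0.0865292 ]), 'wrist_torque': array([-0.02223123, -0.05132728, -0.01896761]), 'opening': 0.08806240300592973}
```

View pics/top0.png

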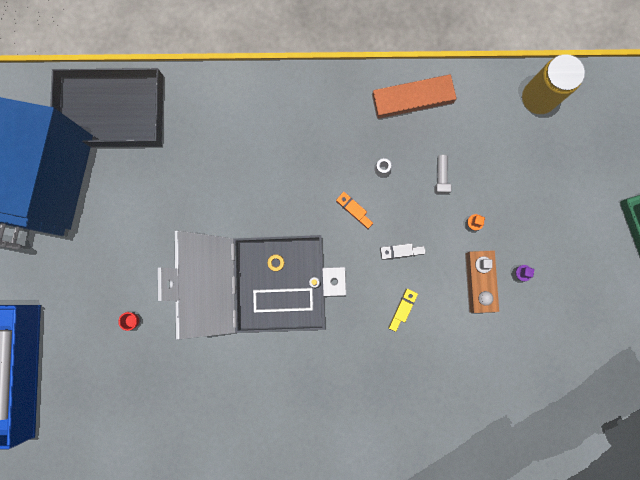

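View pics/scene0.png

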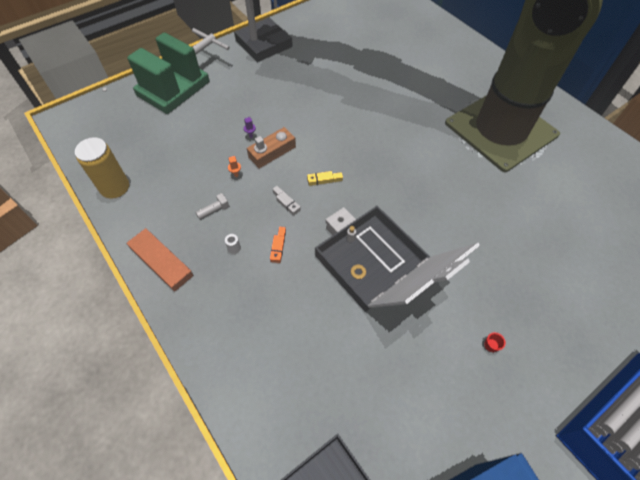

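Top view: the box is at about (281,283). The lid leans left and the ledge is at (334,282). Jaw candidates are silver (403,252), yellow (403,310) and orange (355,210), and I choose silver. Pin candidates are the stand's square head (484,264), orange (476,222), purple (525,273) and the domed bolt (486,298), and I choose (484,264). Next is a close crop to check both.

```bash
python3 - <<'E'
from h import *
crop('top0',370,230,140,100,5.7,'c1'); crop('top0',220,225,140,110,5.7,'c2')
E
```

```text
(no output)
```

View pics/c1.png

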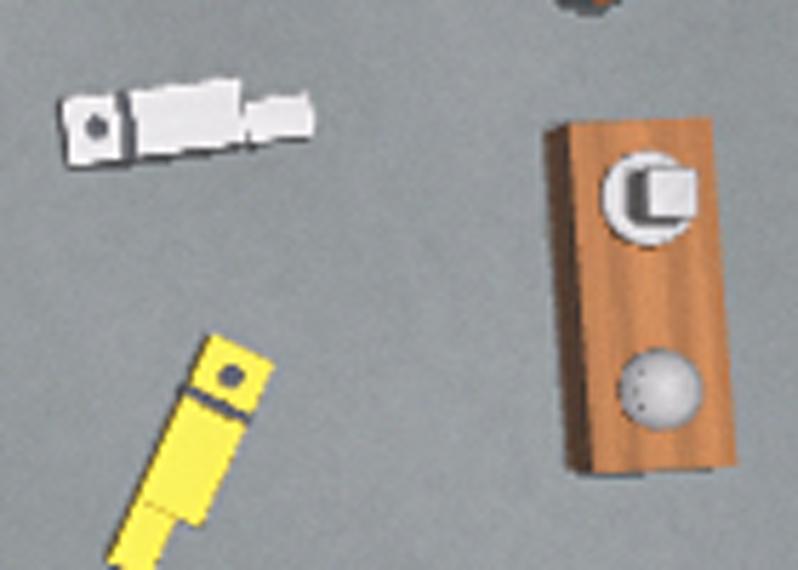

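View pics/c2.png

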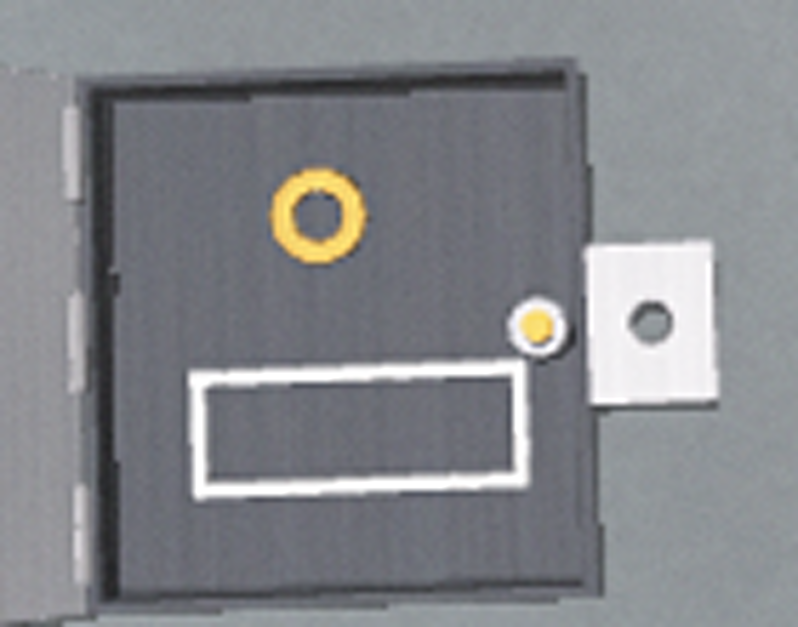

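The close crop confirms silver jaw, beak towards world -y, and the steel square-headed pin with its round collar beside the domed bolt. The box crop shows the ledge hole at crop (651,322) and the white rib frame centred near (359,428).

```bash
python3 - <<'E'
from h import *
c=load('top0')
def P(o,pts,z): return np.array([px2w(c,o[0]+(u+.5)/5.7-.5,o[1]+(v+.5)/5.7-.5,z) for u,v in pts])
A=(370,230);B=(220,225)
np.set_printoptions(precision=4,suppress=True)
j=P(A,[(62,97),(70,165),(315,137),(313,93),(240,80)],.016); print('jaw\n',j, np.linalg.norm(j[0]-j[1]),np.linalg.norm(j[1]-j[2]))
d=j[1]-j[2]; yawj=np.arctan2(-d[0],d[1]); mid=(j[1]+j[2])/2; print('yaw',yawj,'origin',mid+.011*np.array([np.cos(yawj),np.sin(yawj),0]))
hole=P(B,[(651,322)],.036)[0]; l=P(B,[(587,245),(712,240),(718,403),(592,405)],.036)
r=P(B,[(188,370),(525,358),(530,486),(194,499)],.010); rim=P(B,[(77,77),(573,60),(602,594),(90,612)],.036)
print('hole',hole,'ledge c',l.mean(0)); print('rib',r.mean(0),np.linalg.norm(r[0]-r[1]),np.linalg.norm(r[1]-r[2])); print('rimc',rim.mean(0),np.linalg.norm(rim[0]-rim[1]),np.linalg.norm(rim[1]-rim[2]))
pl=P(B,[(537,326)],.047)[0];w=P(B,[(318,215)],.008)[0]; print('plunger',pl,'washer',w)
# fit box frame
src=np.array([[0,-100],[-30,-5],[0,0],[0,-64],[-10,-5],[-10,-5]])*1e-3
src=[(0,-.1),(0,-.064)]+[(-.05+.04*a,-.005+.108*b-.054) for a,b in((1,1),(1,0),(0,0),(0,1))]+[(.085,.08),(.085,-.08),(-.085,-.08),(-.085,.08)]
dst=np.vstack([hole,pl,r,rim])[:,:2]; S=np.array(src); m=S.mean(0);n=dst.mean(0)
U,_,Vt=np.linalg.svd((S-m).T@(dst-n)); Rm=Vt.T@U.T; t=n-Rm@m; print('box',t,np.arctan2(Rm[1,0],Rm[0,0]),'res mm\n',1e3*(S@Rm.T+t-dst))
print('slot',Rm@[-.03,-.005]+t,'hole',Rm@[0,-.1]+t)
print('pin collar',P(A,[(648,198)],.039),'head',P(A,[(653,170),(695,170),(697,215),(650,220)],.066).mean(0))
st=P(A,[(567,122),(712,119),(738,465),(592,472)],.034); print('stand\n',st,st.mean(0)); e=st[0]+st[1]-st[2]-st[3]; print('yaw',np.arctan2(e[1],e[0]),'hole+',st.mean(0)+.03*e/np.linalg.norm(e))
E
```

```text
jaw
 [[ 0.5757 -0.092   0.016 ]
 [ 0.5537 -0.0943  0.016 ]
 [ 0.5624 -0.1731  0.016 ]
 [ 0.5766 -0.1727  0.016 ]
 [ 0.5809 -0.1494  0.016 ]] 0.022093944628195413 0.07927180664925594
yaw 0.1093222450680021 origin [ 0.569  -0.1325  0.016 ]
hole [ 0.5122 -0.0055  0.036 ] ledge c [ 0.5119 -0.0059  0.036 ]
rib [0.4793 0.0883 0.01  ] 0.1089578177211382 0.041039264705704896
rimc [0.5089 0.0941 0.036 ] 0.15803782599578195 0.16821015648031584
plunger [0.5107 0.0302 0.047 ] washer [0.5482 0.1019 0.008 ]
box [0.5089 0.0942] 0.035285862376468 res mm
 [[ 0.269  -0.1623]
 [ 0.4545  0.068 ]
 [-0.9577 -0.8076]
 [-0.5867  0.1632]
 [ 0.4509  0.2289]
 [ 0.4431  0.0073]
 [ 0.2557  0.5565]
 [ 1.3148 -1.3726]
 [-0.5736  0.9192]
 [-1.07    0.3994]]
slot [0.4791 0.0882] hole [ 0.5125 -0.0057]
pin collar [[ 0.5409 -0.2729  0.039 ]] head [ 0.5406 -0.2737  0.066 ]
stand
 [[ 0.5654 -0.2496  0.034 ]
 [ 0.5661 -0.2952  0.034 ]
 [ 0.4575 -0.2995  0.034 ]
 [ 0.4555 -0.254   0.034 ]] [ 0.5111 -0.2746  0.034 ]
yaw 0.040275831375918024 hole+ [ 0.5411 -0.2734  0.034 ]
```

>>> {"api": "play_rows", "payload": {
  "moves": [
    [[0,0,0],[0,0,-0.2],1],
    [[0,0,0],[0,0,-0.2],1],
    [[0,0,0],[0,0,-0.2],1],
    [[0,0,0],[0,0,-0.2],1],
    [[0,0,0],[0,0,-0.2],1]
  ]
}}

```text
clock: 0.6
ee_pos: [0.2748, -0.561, 0.2382]
tcp_rot: [-3.141, -0.001, 1.086]
force: [-0.6, 0.6, -0.3]
opening: 0.0881
```

>>> {"api": "play_rows", "payload": {
  "moves": [
    [[0,0,0],[0,0,-0.19],1],
    [[0,0,0],[0,0,-0.19],1],
    [[0,0,0],[0,0,-0.19],1],
    [[0,0,0],[0,0,-0.19],1],
    [[0,0,0],[0,0,-0.19],1]
  ]
}}

```text
clock: 1.1
ee_pos: [0.2748, -0.5611, 0.2383]
tcp_rot: [3.141, -0.001, 1.679]
force: [-0.2, 0.1, -0.6]
opening: 0.0884
```

```bash
cat >> h.py <<'E'
def go(x,y,z,yaw=None):
    s=state(); p=s['ee_pos']; Rm=R.from_euler('xyz',s['tcp_rot'])
    sh=Rm.inv().apply(np.array([x,y,z])-p)/.08
    print('shares',np.round(sh,3),'ncalls',np.ceil(abs(sh).max()))
    if yaw is not None: print('turn',np.round((Rm.inv()*R.from_euler('xyz',[np.pi,0,yaw])).as_rotvec()/np.pi,4))
    print('t',round(s['clock'],2),'pos',np.round(p,4),'rot',np.round(s['tcp_rot'],4),'F',np.round(s['force'],1),'open',round(s['opening'],4),'q',np.round(s['joints'],2))
E
python3 - <<'E'
from h import *
y=.109; j=np.array([.569,-.1325])+.004*np.array([-np.sin(y),np.cos(y)]); print(j)
go(*j,.12,y+np.pi/2)
E
```

```text
[ 0.56856486 -0.12852374]
shares [4.978 4.234 1.484] ncalls 5.0
turn [ 0.     -0.0003 -0.0003]
t 1.1 pos [ 0.2748 -0.5611  0.2383] rot [ 3.1415e+00 -9.0000e-04  1.6790e+00] F [-0.2  0.1 -0.6] open 0.0884 q [ 1.33  0.73 -0.54  1.55  0.43  0.98  0.77]
```

>>> {"api": "play_rows", "payload": {
  "moves": [
    [[1,0.85,0],[0,0,0],0.2],
    [[1,0.85,0],[0,0,0],0.2],
    [[1,0.85,0],[0,0,0],0.2]
  ]
}}

```text
clock: 1.4
ee_pos: [0.3394, -0.4675, 0.2395]
tcp_rot: [3.137, -0.003, 1.686]
force: [0.1, -0.3, 1.0]
opening: 0.0661
```

>>> {"api": "play_rows", "payload": {
  "moves": [
    [[1,0.85,0],[0,0,0],0.2],
    [[1,0.85,0],[0,0,0],0.2],
    [[1,0.85,0],[0,0,0],0.2]
  ]
}}

```text
clock: 1.7
ee_pos: [0.3977, -0.3806, 0.2396]
tcp_rot: [3.137, -0.003, 1.687]
force: [1.2, -0.0, 0.1]
opening: 0.0527
```

>>> {"api": "play_rows", "payload": {
  "moves": [
    [[1,0.85,0],[0,0,0],0.2],
    [[1,0.85,0],[0,0,0],0.2],
    [[1,0.85,0],[0,0,0],0.2]
  ]
}}

```text
clock: 2.0
ee_pos: [0.4562, -0.2934, 0.2396]
tcp_rot: [3.137, -0.003, 1.687]
force: [0.3, -1.0, 1.4]
opening: 0.053
```

>>> {"api": "play_rows", "payload": {
  "moves": [
    [[1,0.85,0.5],[0,0,0],0.2],
    [[1,0.85,0.5],[0,0,0],0.2],
    [[1,0.85,0.5],[0,0,0],0.2]
  ]
}}

```text
clock: 2.3
ee_pos: [0.5127, -0.2077, 0.1977]
tcp_rot: [3.14, -0.004, 1.685]
force: [0.3, 0.3, -0.9]
opening: 0.053
```

>>> {"api": "play_rows", "payload": {
  "moves": [
    [[0.98,0.83,0.98],[0,0,0],0.2],
    [[0.98,0.83,0.98],[0,0,0],0.2],
    [[0.98,0.83,0.98],[0,0,0],0.2],
    [[0.98,0.83,0.98],[0,0,0],0.2]
  ]
}}

```text
clock: 2.7
ee_pos: [0.5682, -0.1243, 0.1181]
tcp_rot: [-3.14, -0.003, 1.684]
force: [-0.9, 0.3, -0.4]
opening: 0.053
```

```bash
python3 - <<'E'
from h import *
go(.5686,-.1285,.0075,.109+np.pi/2)
c=snap('scene','s1')
u=w2px(c,[.5686,-.1285,.016]).astype(int);print(u)
f=c['frame'].copy()
# predicted jaw corners from top-camera measurement
y=.109;o=np.array([.569,-.1325])
for a,b in((-.011,.04),(.011,.04),(-.011,-.04),(.003,-.04)):
    q=o+[a*np.cos(y)-b*np.sin(y),a*np.sin(y)+b*np.cos(y)]; cv2.circle(f,tuple(np.round(w2px(c,[*q,.016])).astype(int)),0,(0,0,255),-1)
cv2.imwrite('pics/s1.png',f); crop('s1',u[0]-75,u[1]-75,150,120,5,'s1c')
E
```

```text
shares [-0.057  0.002  1.383] ncalls 2.0
turn [-0.0006 -0.0009  0.0012]
t 2.7 pos [ 0.5682 -0.1243  0.1181] rot [-3.1396e+00 -2.9000e-03  1.6836e+00] F [-0.9  0.3 -0.4] open 0.053 q [ 0.36  0.82 -0.4   1.79  0.49  0.63 -0.21]
[285 200]
```

View pics/s1c.png

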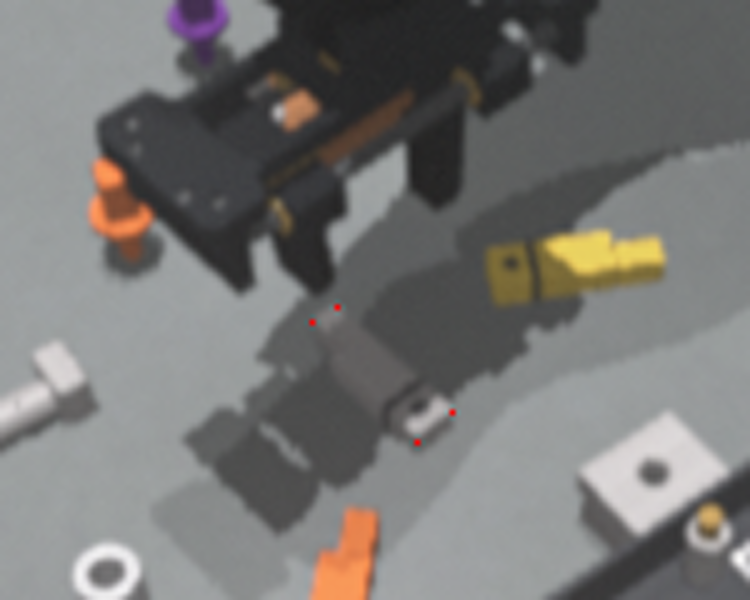

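Jaw in the scene view (crop corners ~(325,315) to (435,425)) matches my predicted red corner points to within a pixel or so. Descending.

>>> {"api": "play_rows", "payload": {
  "moves": [
    [[-0.055,0,0.6],[0,0,0],0.2],
    [[-0.055,0,0.9],[0,0,0],0.2],
    [[-0.055,0,0.9],[0,0,0],0.2],
    [[-0.055,0,0.9],[0,0,0],0.2]
  ]
}}

```text
clock: 3.15
ee_pos: [0.5681, -0.1343, 0.0494]
tcp_rot: [3.141, 0.001, 1.678]
force: [0.7, -0.6, 1.1]
opening: 0.0526
```

```bash
python3 - <<'E'
from h import *
go(.5686,-.1285,.0075,.109+np.pi/2)
E
```

```text
shares [0.073 0.014 0.523] ncalls 1.0
turn [ 0.0001  0.0005 -0.0006]
t 3.15 pos [ 0.5681 -0.1343  0.0494] rot [3.1412e+00 1.5000e-03 1.6780e+00] F [ 0.7 -0.6  1.1] open 0.0526 q [ 0.34  0.93 -0.32  1.81  0.56  0.49 -0.26]
```

>>> {"api": "play_rows", "payload": {
  "moves": [
    [[0.07,0.01,0.3],[0,0,0],0.2],
    [[0.07,0.01,0.52],[0,0,0],0.2],
    [[0.07,0.01,0.52],[0,0,0],0.2],
    [[0.07,0.01,0.52],[0,0,0],0.2]
  ]
}}

```text
clock: 3.55
ee_pos: [0.5693, -0.1275, 0.0084]
tcp_rot: [3.139, 0.001, 1.68]
force: [-0.3, 0.8, -0.6]
opening: 0.0527
```

>>> {"api": "play_rows", "payload": {
  "moves": [
    [[0,0,0],[0,0,0],-1],
    [[0,0,0],[0,0,0],-1],
    [[0,0,0],[0,0,0],-1],
    [[0,0,0],[0,0,0],-1],
    [[0,0,0],[0,0,0],-1]
  ]
}}

```text
clock: 4.05
ee_pos: [0.5683, -0.1269, 0.0071]
tcp_rot: [-3.142, 0.0, 1.681]
force: [-0.4, -0.7, 3.6]
opening: 0.0215
```

>>> {"api": "play_rows", "payload": {
  "moves": [
    [[0,0,0],[0,0,0],-1],
    [[0,0,-0.3],[0,0,0],-1],
    [[0,0,-1],[0,0,0],-1],
    [[0,0,-1],[0,0,0],-1],
    [[0,0,-1],[0,0,0],-1]
  ]
}}

```text
clock: 4.55
ee_pos: [0.5694, -0.1269, 0.088]
tcp_rot: [3.138, 0.001, 1.681]
force: [-0.6, 0.2, -1.4]
opening: 0.0215
```

```bash
python3 - <<'E'
from h import *
b=np.array([.5089,.0942]);w=.0353
Rm=np.array([[np.cos(w),-np.sin(w)],[np.sin(w),np.cos(w)]]); t=Rm@[-.03,-.005+.004]+b; print(t)
go(*t,.1,w+np.pi/2)
E
```

```text
[0.47895398 0.09214184]
shares [ 2.845 -0.823 -0.155] ncalls 3.0
turn [0.001  0.0002 0.0238]
t 4.55 pos [ 0.5694 -0.1269  0.088 ] rot [3.1385e+00 7.0000e-04 1.6808e+00] F [-0.6  0.2 -1.4] open 0.0215 q [ 0.35  0.87 -0.36  1.81  0.53  0.57 -0.24]
```

>>> {"api": "play_rows", "payload": {
  "moves": [
    [[0.5,-0.15,-0.2],[0,0,0],-1],
    [[0.95,-0.27,-0.2],[0,0,0],-1],
    [[0.95,-0.27,-0.2],[0,0,0],-1]
  ]
}}

```text
clock: 4.85
ee_pos: [0.5359, -0.0469, 0.1018]
tcp_rot: [-3.138, -0.005, 1.69]
force: [0.2, 0.1, -1.3]
opening: 0.0216
```

>>> {"api": "play_rows", "payload": {
  "moves": [
    [[0.5,-0.15,0],[0,0,0],-1],
    [[0.95,-0.27,0],[0,0,0],-1],
    [[0.95,-0.27,0],[0,0,0],-1]
  ]
}}

```text
clock: 5.15
ee_pos: [0.5061, 0.0256, 0.1015]
tcp_rot: [-3.138, -0.004, 1.69]
force: [0.4, 0.3, -2.1]
opening: 0.0218
```

>>> {"api": "play_rows", "payload": {
  "moves": [
    [[0.5,-0.15,0],[0,0,0.024],-1],
    [[0.94,-0.28,0],[0,0,0.024],-1],
    [[0.94,-0.28,0],[0,0,0.024],-1],
    [[0.94,-0.28,0],[0,0,0.024],-1],
    [[0.94,-0.28,0],[0,0,0.024],-1]
  ]
}}

```text
clock: 5.65
ee_pos: [0.4783, 0.09, 0.102]
tcp_rot: [-3.141, 0.002, 1.604]
force: [0.5, 0.4, -1.5]
opening: 0.0215
```

```bash
python3 - <<'E'
from h import *
c=snap('top','t2')
go(.4790,.0921,.013,.0353+np.pi/2)
u=w2px(c,[.479,.092,.05]).astype(int);print(u)
crop('t2',u[0]-110,u[1]-75,160,120,5,'t2c')
E
```

```text
shares [0.029 0.008 1.114] ncalls 2.0
turn [-0.0002  0.0005 -0.001 ]
t 5.7 pos [0.4785 0.0899 0.1021] rot [-3.1409e+00  1.6000e-03  1.6029e+00] F [ 0.2  0.  -1.4] open 0.0216 q [-0.14  0.76 -0.22  2.09  0.47  0.35 -0.72]
[278 299]
```

View pics/t2c.png

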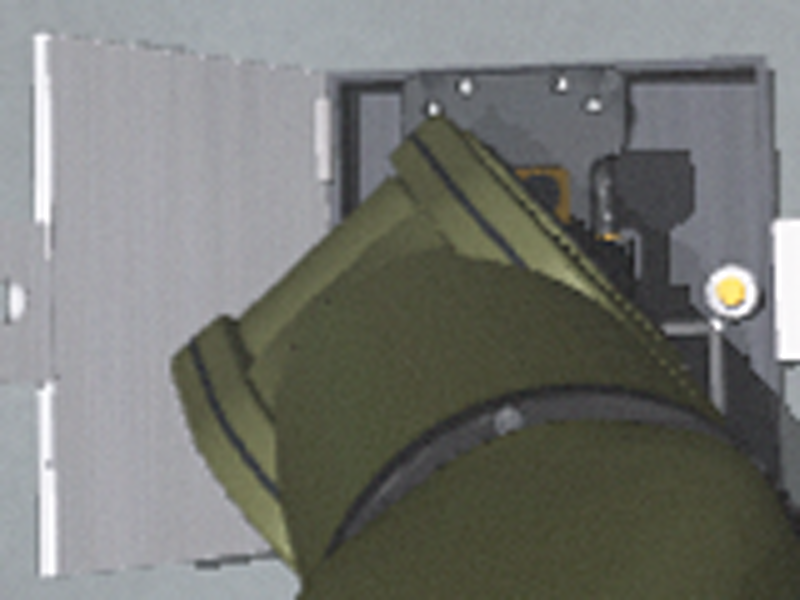

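>>> {"api": "play_rows", "payload": {
  "moves": [
    [[0.03,0,0.2],[0,0,0],-1],
    [[0.03,0,0.4],[0,0,0],-1],
    [[0.03,0,0.6],[0,0,0],-1],
    [[0.03,0,0.6],[0,0,0],-1]
  ]
}}

```text
clock: 6.1
ee_pos: [0.4775, 0.0925, 0.0531]
tcp_rot: [-3.139, 0.002, 1.604]
force: [-0.5, 0.5, -2.0]
opening: 0.0212
```

```bash
python3 - <<'E'
from h import *
c=snap('scene','s3')
go(.4790,.0921,.013,.0353+np.pi/2)
u=w2px(c,[.479,.12,.1]).astype(int);print(u)
crop('s3',u[0]-90,u[1]-75,160,120,5,'s3c')
E
```

```text
shares [-0.008  0.015  0.512] ncalls 1.0
turn [-0.0006  0.0005 -0.0007]
t 6.15 pos [0.4778 0.0928 0.054 ] rot [-3.1399e+00  1.5000e-03  1.6038e+00] F [1.3 0.  0.3] open 0.0215 q [-0.2   0.85 -0.14  2.11  0.51  0.22 -0.76]
[396 237]
```

View pics/s3c.png

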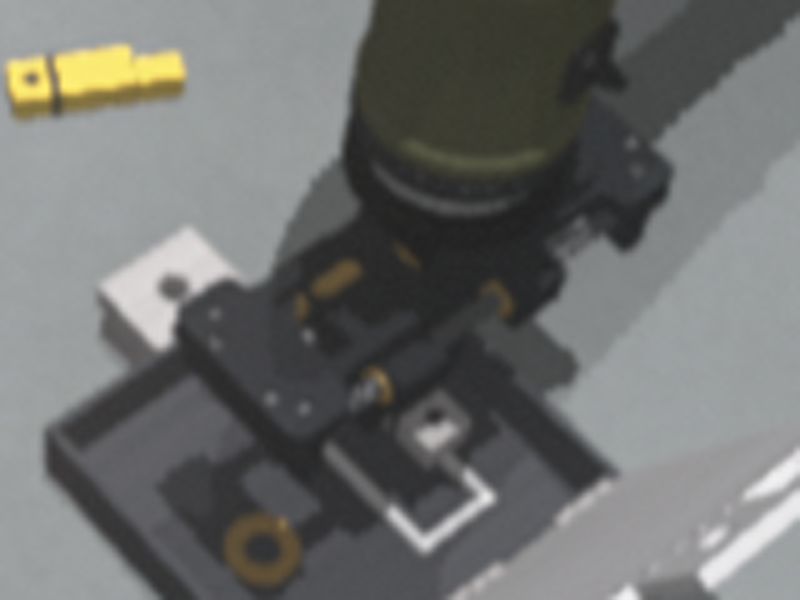

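Scene crop: jaw end visible (435,425) over the slot's far end; gripper is clear of the lid.

>>> {"api": "play_rows", "payload": {
  "moves": [
    [[0,0.01,0.2],[0,0,0],-1],
    [[0,0.01,0.4],[0,0,0],-1],
    [[0,0.01,0.515],[0,0,0],-1],
    [[0,0.01,0.515],[0,0,0],-1],
    [[0,0.01,0.515],[0,0,0],-1]
  ]
}}

```text
clock: 6.65
ee_pos: [0.4791, 0.0941, 0.014]
tcp_rot: [3.141, 0.0, 1.605]
force: [0.4, 0.3, -1.1]
opening: 0.0218
```

>>> {"api": "play_rows", "payload": {
  "moves": [
    [[0,0,0.015],[0,0,0],-1],
    [[0,0,0.015],[0,0,0],-0.2],
    [[0,0,0.015],[0,0,0],-0.2],
    [[0,0,0.015],[0,0,0],-0.2],
    [[0,0,0.015],[0,0,0],-0.2]
  ]
}}

```text
clock: 7.15
ee_pos: [0.4789, 0.0943, 0.0125]
tcp_rot: [3.141, 0.0, 1.606]
force: [0.5, -0.4, 0.0]
opening: 0.0352
```

>>> {"api": "play_rows", "payload": {
  "moves": [
    [[0,0,-0.5],[0,0,0],-0.2],
    [[0,0,-1],[0,0,0],-0.2],
    [[0,0,-1],[0,0,0],-0.2]
  ]
}}

```text
clock: 7.45
ee_pos: [0.4811, 0.0948, 0.096]
tcp_rot: [3.135, -0.002, 1.605]
force: [0.8, -0.1, 0.7]
opening: 0.035
```

>>> {"api": "play_rows", "payload": {
  "moves": [
    [[-0.5,0,-0.5],[0,0,0],-0.2],
    [[-1,0,-1],[0,0,0],-0.2],
    [[-1,0,-1],[0,0,0],-0.2],
    [[-1,0,-1],[0,0,0],-0.2]
  ]
}}

```text
clock: 7.85
ee_pos: [0.4823, 0.012, 0.1732]
tcp_rot: [3.139, 0.001, 1.601]
force: [-0.2, -0.2, -0.2]
opening: 0.035
```

>>> {"api": "play_rows", "payload": {
  "moves": [
    [[-1,0,-1],[0,0,0],-1],
    [[-1,0,-1],[0,0,0],-1],
    [[-1,0,-1],[0,0,0],-1]
  ]
}}

```text
clock: 8.15
ee_pos: [0.4855, -0.0683, 0.2536]
tcp_rot: [3.139, 0.002, 1.602]
force: [-0.1, 0.6, -0.5]
opening: 0.0132
```

```bash
python3 - <<'E'
from h import *
c=snap('top','t4'); go(.51,.3,.26)
crop('t4',150,225,180,120,4.4,'t4c')
E
```

```text
shares [ 4.592  0.445 -0.086] ncalls 5.0
t 8.2 pos [ 0.4856 -0.0683  0.2536] rot [3.1385e+00 1.7000e-03 1.6013e+00] F [ 1.2 -1.2  1.1] open 0.0096 q [ 0.36  0.52 -0.48  1.94  0.35  0.76 -0.29]
```

View pics/t4c.png

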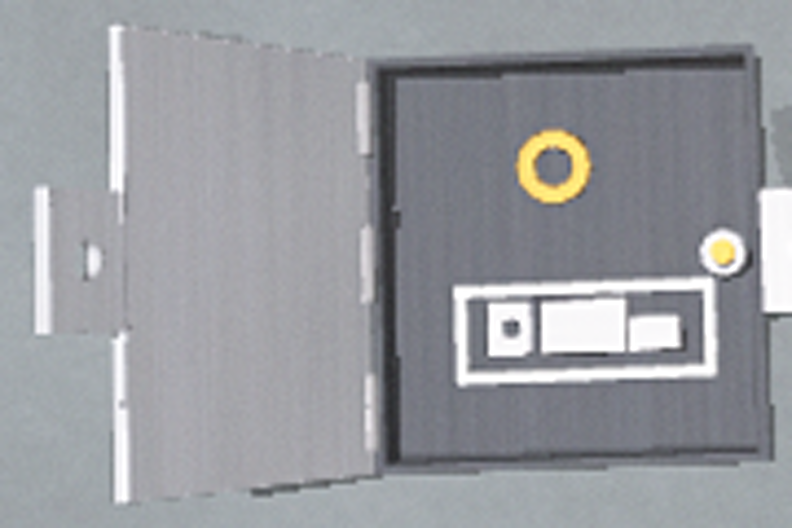

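Jaw lies inside the white rib frame (crop (490..685, 300..358)), beak right, flat. The tongue's end is at crop x 36–50. Now the lid angle.

```bash
python3 - <<'E'
from h import *
c=load('t4'); b=np.array([.5089,.0942]);w=.0353
Rm=np.array([[np.cos(w),-np.sin(w)],[np.sin(w),np.cos(w)]])
for a in np.arange(1.7,2.0,.05):
    o=[]
    for z in(0,.006):
        # lid frame (-.2 along y, z) rotated: shut dir -y -> up; outer normal
        y=.08-.2*np.cos(a)+z*np.sin(a); h=.036+.2*np.sin(a)+z*np.cos(a)
        q=Rm@[0,y]+b; o+=[np.round(((w2px(c,[*q,h])[0])-150)*4.4,0),np.round([*q,h],3)]
    print(round(a,2),o)
E
```

```text
1.7 [np.float64(204.0), array([0.505, 0.2  , 0.234]), np.float64(187.0), array([0.505, 0.206, 0.234])]
1.75 [np.float64(175.0), array([0.505, 0.21 , 0.233]), np.float64(159.0), array([0.505, 0.216, 0.232])]
1.8 [np.float64(148.0), array([0.504, 0.22 , 0.231]), np.float64(131.0), array([0.504, 0.225, 0.229])]
1.85 [np.float64(121.0), array([0.504, 0.229, 0.228]), np.float64(105.0), array([0.504, 0.235, 0.227])]
1.9 [np.float64(95.0), array([0.504, 0.239, 0.225]), np.float64(80.0), array([0.504, 0.244, 0.223])]
1.95 [np.float64(70.0), array([0.503, 0.248, 0.222]), np.float64(55.0), array([0.503, 0.254, 0.22 ])]
2.0 [np.float64(46.0), array([0.503, 0.257, 0.218]), np.float64(32.0), array([0.503, 0.263, 0.215])]
```

>>> {"api": "play_rows", "payload": {
  "moves": [
    [[0.92,0.07,-0.1],[0,0,0],-1],
    [[0.92,0.07,-0.1],[0,0,0],-1]
  ]
}}

```text
clock: 8.4
ee_pos: [0.4869, 0.0132, 0.2592]
tcp_rot: [-3.141, -0.003, 1.609]
force: [-0.1, 1.5, -0.4]
opening: 0.0004
```

>>> {"api": "play_rows", "payload": {
  "moves": [
    [[0.92,0.07,-0.1],[0,0,0],-1],
    [[0.92,0.07,-0.1],[0,0,0],-1]
  ]
}}

```text
clock: 8.6
ee_pos: [0.4891, 0.0888, 0.267]
tcp_rot: [-3.14, -0.004, 1.613]
force: [0.1, 0.6, 0.9]
opening: 0.0002
```

>>> {"api": "play_rows", "payload": {
  "moves": [
    [[0.92,0.07,0],[0,0,0],-1],
    [[0.92,0.07,0],[0,0,0],-1]
  ]
}}

```text
clock: 8.8
ee_pos: [0.4915, 0.1628, 0.2666]
tcp_rot: [-3.139, -0.003, 1.614]
force: [1.4, -0.4, -0.4]
opening: 0.0004
```

>>> {"api": "play_rows", "payload": {
  "moves": [
    [[0.92,0.07,0],[0,0,0],-1],
    [[0.92,0.07,0],[0,0,0],-1]
  ]
}}

```text
clock: 9.0
ee_pos: [0.4938, 0.2366, 0.2663]
tcp_rot: [-3.139, -0.003, 1.614]
force: [0.8, 0.9, -0.1]
opening: -0.0001
```

>>> {"api": "play_rows", "payload": {
  "moves": [
    [[0.92,0.07,0],[0,0,0],-1],
    [[0.92,0.07,0],[0,0,0],-1],
    [[0.92,0.07,0],[0,0,0],-1],
    [[0.92,0.07,0],[0,0,0],-1]
  ]
}}

```text
clock: 9.4
ee_pos: [0.4975, 0.3045, 0.2662]
tcp_rot: [-3.138, 0.002, 1.609]
force: [-0.2, 0.5, 0.7]
opening: 0.0005
```

```bash
python3 - <<'E'
from h import *
go(.503,.30,.19,.0353+np.pi/2)
E
```

```text
shares [-0.057  0.069  0.952] ncalls 1.0
turn [-0.001   0.0006  0.0011]
t 9.4 pos [0.4975 0.3045 0.2662] rot [-3.1385e+00  1.7000e-03  1.6095e+00] F [-0.2  0.5  0.7] open 0.0005 q [-0.36  0.63 -0.46  1.65  0.33  0.94 -0.9 ]
```

>>> {"api": "play_rows", "payload": {
  "moves": [
    [[0,0,0.4],[0,0,0],-1],
    [[0,0,0.95],[0,0,0],-1],
    [[0,0,0.95],[0,0,0],-1],
    [[0,0,0.95],[0,0,0],-1]
  ]
}}

```text
clock: 9.8
ee_pos: [0.4991, 0.3021, 0.1919]
tcp_rot: [-3.14, 0.002, 1.605]
force: [-0.2, 0.7, -0.5]
opening: 0.0002
```

>>> {"api": "play_rows", "payload": {
  "moves": [
    [[-0.15,0,0],[0,0,0],-1],
    [[-0.3,0,0],[0,0,0],-1],
    [[-0.45,0,0],[0,0,0],-1],
    [[-0.6,0,0],[0,0,0],-1],
    [[-0.75,0,0],[0,0,0],-1]
  ]
}}

```text
clock: 10.3
ee_pos: [0.5021, 0.2421, 0.193]
tcp_rot: [3.14, -0.0, 1.605]
force: [0.2, 0.8, 0.1]
opening: 0.0007
```

```bash
python3 - <<'E'
from h import *
go(.503,.15,.19,.0353+np.pi/2)
E
```

```text
shares [-1.151 -0.028  0.036] ncalls 2.0
turn [ 0.0004 -0.0002 -0.0003]
t 10.3 pos [0.5021 0.2421 0.193 ] rot [ 3.1404e+00 -5.0000e-04  1.6050e+00] F [0.2 0.8 0.1] open 0.0007 q [-0.28  0.68 -0.42  1.81  0.4   0.73 -0.89]
```

>>> {"api": "play_rows", "payload": {
  "moves": [
    [[-0.15,0,0],[0,0,0],-1],
    [[-0.3,0,0],[0,0,0],-1],
    [[-0.45,0,0],[0,0,0],-1],
    [[-0.6,0,0],[0,0,0],-1],
    [[-0.75,0,0],[0,0,0],-1]
  ]
}}

```text
clock: 10.8
ee_pos: [0.5037, 0.1821, 0.1922]
tcp_rot: [-3.141, 0.0, 1.606]
force: [-0.1, -0.1, 0.7]
opening: 0.0005
```

>>> {"api": "play_rows", "payload": {
  "moves": [
    [[-0.15,0,0],[0,0,0],-1],
    [[-0.3,0,0],[0,0,0],-1],
    [[-0.4,0,0],[0,0,0],-1],
    [[-0.4,0,0],[0,0,0],-1],
    [[-0.4,0,0],[0,0,0],-1]
  ]
}}

```text
clock: 11.3
ee_pos: [0.5049, 0.1515, 0.1924]
tcp_rot: [3.141, -0.0, 1.606]
force: [1.3, -0.2, -0.4]
opening: 0.0007
```

```bash
python3 - <<'E'
from h import *
c=snap('scene','s5'); go(.5409,-.2733,.2,.0353+np.pi/2)
crop('s5',270,140,220,165,3.6,'s5c')
E
```

```text
shares [-5.328  0.261 -0.098] ncalls 6.0
turn [ 0.0001 -0.0002  0.0001]
t 11.35 pos [0.5049 0.1519 0.1924] rot [ 3.1413e+00 -7.0000e-04  1.6063e+00] F [-0.2  1.2  0. ] open 0.0006 q [-0.11  0.65 -0.43  1.9   0.42  0.68 -0.77]
```

View pics/s5c.png

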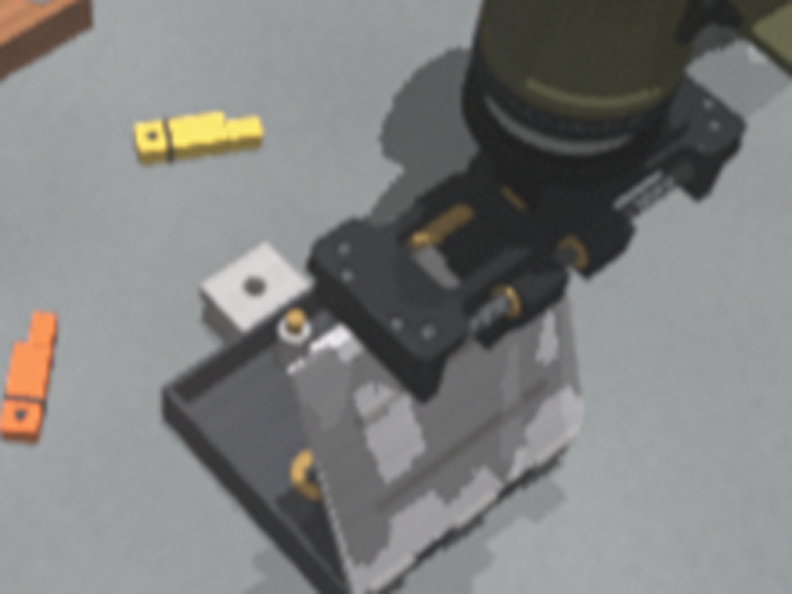

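Lid is swinging forward and down (its free edge around crop (310,345)), ahead of the fingers. Raise and let it settle, then go to the pin.

>>> {"api": "play_rows", "payload": {
  "moves": [
    [[0,0,-0.4],[0,0,0],-1],
    [[0,0,-0.6],[0,0,0],-0.2],
    [[0,0,-0.6],[0,0,0],-0.2],
    [[0,0,-0.6],[0,0,0],-0.2],
    [[0,0,-0.6],[0,0,0],-0.2]
  ]
}}

```text
clock: 11.85
ee_pos: [0.5042, 0.1511, 0.2393]
tcp_rot: [-3.14, 0.001, 1.606]
force: [0.3, 0.4, 0.3]
opening: 0.0303
```

>>> {"api": "play_rows", "payload": {
  "moves": [
    [[0,0,0],[0,0,0],-0.2],
    [[0,0,0],[0,0,0],-0.2],
    [[0,0,0],[0,0,0],-0.2],
    [[0,0,0],[0,0,0],-0.2],
    [[0,0,0],[0,0,0],-0.2]
  ]
}}

```text
clock: 12.35
ee_pos: [0.5048, 0.1513, 0.2402]
tcp_rot: [-3.141, 0.0, 1.606]
force: [0.8, -0.3, -0.6]
opening: 0.0353
```

>>> {"api": "play_rows", "payload": {
  "moves": [
    [[-0.95,0.05,0],[0,0,0],-0.2],
    [[-0.95,0.05,0],[0,0,0],-0.2]
  ]
}}

```text
clock: 12.55
ee_pos: [0.5116, 0.0725, 0.2401]
tcp_rot: [-3.141, 0.002, 1.605]
force: [-0.4, -0.2, -0.3]
opening: 0.0354
```

>>> {"api": "play_rows", "payload": {
  "moves": [
    [[-0.95,0.05,0],[0,0,0],-0.2],
    [[-0.95,0.05,0],[0,0,0],-0.2]
  ]
}}

```text
clock: 12.75
ee_pos: [0.5181, -0.0049, 0.2401]
tcp_rot: [-3.141, 0.003, 1.601]
force: [-0.2, -0.0, -0.9]
opening: 0.0351
```

>>> {"api": "play_rows", "payload": {
  "moves": [
    [[-0.95,0.05,0],[0,0,0],-0.2],
    [[-0.95,0.05,0],[0,0,0],-0.2]
  ]
}}

```text
clock: 12.95
ee_pos: [0.5246, -0.0809, 0.2401]
tcp_rot: [-3.141, 0.002, 1.601]
force: [0.0, -0.1, -0.1]
opening: 0.0351
```

>>> {"api": "play_rows", "payload": {
  "moves": [
    [[-0.95,0.05,0.3],[0,0,0],-0.2],
    [[-0.95,0.05,0.3],[0,0,0],-0.2]
  ]
}}

```text
clock: 13.15
ee_pos: [0.531, -0.1563, 0.2156]
tcp_rot: [-3.141, 0.002, 1.602]
force: [0.3, -0.5, 1.0]
opening: 0.0351
```

>>> {"api": "play_rows", "payload": {
  "moves": [
    [[-0.95,0.05,0.5],[0,0,0],-0.2],
    [[-0.95,0.05,0.5],[0,0,0],-0.2],
    [[-0.95,0.05,0.5],[0,0,0],-0.2]
  ]
}}

```text
clock: 13.45
ee_pos: [0.5356, -0.2344, 0.1735]
tcp_rot: [-3.137, 0.003, 1.597]
force: [0.1, -0.0, -0.1]
opening: 0.0353
```

>>> {"api": "play_rows", "payload": {
  "moves": [
    [[-0.58,0.01,0.5],[0,0,0],-0.2],
    [[-0.58,0.01,0.5],[0,0,0],-0.2],
    [[-0.58,0.01,0.5],[0,0,0],-0.2],
    [[-0.58,0.01,0.5],[0,0,0],-0.2],
    [[-0.58,0.01,0.5],[0,0,0],-0.2]
  ]
}}

```text
clock: 13.95
ee_pos: [0.5417, -0.272, 0.1377]
tcp_rot: [3.139, -0.001, 1.608]
force: [0.2, 0.1, -0.4]
opening: 0.0349
```

```bash
python3 - <<'E'
from h import *
c=snap('scene','s6'); go(.5409,-.2733,.040,.0353+np.pi/2)
t=snap('top','t6')
a=cv2.resize(c['frame'][110:190,210:310],None,fx=4,fy=4,interpolation=2); b=cv2.resize(t['frame'][230:330,225:350],None,fx=3.2,fy=3.2,interpolation=2)
print(a.shape,b.shape); cv2.imwrite('pics/m6.png',np.hstack([a,b]))
for p in ([.5409,-.2733,.066],[.5409,-.2733,.039]): print((w2px(c,p)-[210,110])*4)
E
```

```text
shares [-0.013 -0.012  1.221] ncalls 2.0
turn [ 0.0007 -0.0001  0.0007]
t 14.0 pos [ 0.5416 -0.2723  0.1376] rot [ 3.1394e+00 -3.0000e-04  1.6082e+00] F [-0.5 -0.9  0.2] open 0.0353 q [ 0.64  0.82 -0.45  1.71  0.5   0.72 -0.02]
(320, 400, 3) (320, 400, 3)
[195.19125219 118.50368661]
[200.27509427 151.11361922]
```

View pics/m6.png

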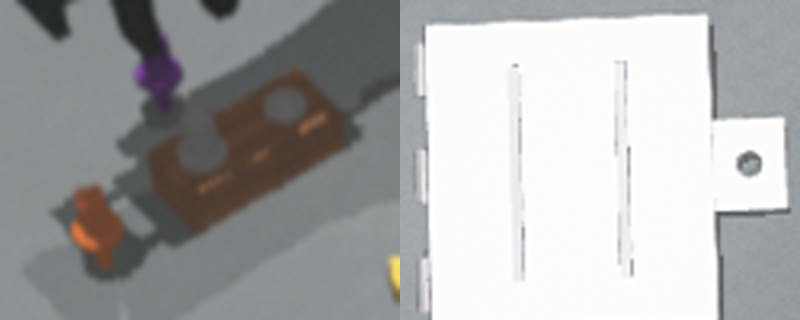

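Left half: the pin's head at (198,122) and collar at (203,152) agree with the prediction to about 1 px. Right half: lid down, tongue hole at (749,164). Descending on the pin.

>>> {"api": "play_rows", "payload": {
  "moves": [
    [[-0.01,-0.01,0.5],[0,0,0],-0.2],
    [[-0.01,-0.01,0.9],[0,0,0],-0.2],
    [[-0.01,-0.01,0.9],[0,0,0],-0.2],
    [[-0.01,-0.01,0.9],[0,0,0],-0.2]
  ]
}}

```text
clock: 14.45
ee_pos: [0.5403, -0.2743, 0.065]
tcp_rot: [3.141, -0.0, 1.607]
force: [0.4, -0.1, 0.4]
opening: 0.0353
```

```bash
python3 - <<'E'
from h import *
go(.5411,-.2733,.0405,.0353+np.pi/2)
E
```

```text
shares [0.012 0.011 0.307] ncalls 1.0
turn [ 0.0001 -0.0001  0.0002]
t 14.45 pos [ 0.5403 -0.2743  0.065 ] rot [ 3.1412e+00 -3.0000e-04  1.6066e+00] F [ 0.4 -0.1  0.4] open 0.0353 q [ 0.61  0.93 -0.38  1.74  0.56  0.59 -0.08]
```

>>> {"api": "play_rows", "payload": {
  "moves": [
    [[0.01,0.01,0.15],[0,0,0],-0.2],
    [[0.01,0.01,0.3],[0,0,0],-0.2],
    [[0.01,0.01,0.3],[0,0,0],-0.2],
    [[0.01,0.01,0.3],[0,0,0],-0.2]
  ]
}}

```text
clock: 14.85
ee_pos: [0.5404, -0.2742, 0.0403]
tcp_rot: [-3.141, -0.0, 1.606]
force: [0.0, 0.1, -0.3]
opening: 0.0352
```

>>> {"api": "play_rows", "payload": {
  "moves": [
    [[0,0,0],[0,0,0],-1],
    [[0,0,0],[0,0,0],-1],
    [[0,0,0],[0,0,0],-1],
    [[0,0,0],[0,0,0],-1],
    [[0,0,0],[0,0,0],-1]
  ]
}}

```text
clock: 15.35
ee_pos: [0.5406, -0.2744, 0.0407]
tcp_rot: [3.141, 0.0, 1.606]
force: [-0.4, -0.1, 3.2]
opening: 0.0159
```

```bash
python3 - <<'E'
from h import *
go(.5411,-.2733,.0405,.0353+np.pi/2)
E
```

```text
shares [0.013 0.007 0.002] ncalls 1.0
turn [ 0.0001  0.0001 -0.0002]
t 15.35 pos [ 0.5406 -0.2744  0.0407] rot [3.1413e+00 4.0000e-04 1.6056e+00] F [-0.4 -0.1  3.2] open 0.0159 q [ 0.59  0.96 -0.36  1.74  0.59  0.54 -0.1 ]
```

>>> {"api": "play_rows", "payload": {
  "moves": [
    [[0,0,-0.3],[0,0,0],-1],
    [[0,0,-0.8],[0,0,0],-1],
    [[0,0,-1],[0,0,0],-1],
    [[0,0,-1],[0,0,0],-1]
  ]
}}

```text
clock: 15.75
ee_pos: [0.5422, -0.2746, 0.1227]
tcp_rot: [3.137, 0.002, 1.605]
force: [-0.3, -0.4, -0.8]
opening: 0.0157
```

>>> {"api": "play_rows", "payload": {
  "moves": [
    [[0.5,-0.05,0],[0,0,0],-1],
    [[0.95,-0.09,0],[0,0,0],-1],
    [[0.95,-0.09,0],[0,0,0],-1]
  ]
}}

```text
clock: 16.05
ee_pos: [0.5298, -0.1913, 0.1193]
tcp_rot: [-3.139, -0.006, 1.614]
force: [0.7, 0.5, -1.3]
opening: 0.0159
```

>>> {"api": "play_rows", "payload": {
  "moves": [
    [[0.5,-0.05,0],[0,0,0],-1],
    [[0.95,-0.09,0],[0,0,0],-1],
    [[0.95,-0.09,0],[0,0,0],-1]
  ]
}}

```text
clock: 16.35
ee_pos: [0.5201, -0.1163, 0.1195]
tcp_rot: [-3.14, -0.005, 1.615]
force: [0.2, -0.7, -0.7]
opening: 0.0155
```

>>> {"api": "play_rows", "payload": {
  "moves": [
    [[0.5,-0.05,0],[0,0,0],-1],
    [[0.95,-0.09,0],[0,0,0],-1],
    [[0.95,-0.09,0],[0,0,0],-1],
    [[0.95,-0.09,0],[0,0,0],-1],
    [[0.95,-0.09,0],[0,0,0],-1]
  ]
}}

```text
clock: 16.85
ee_pos: [0.5108, -0.049, 0.1197]
tcp_rot: [-3.14, 0.001, 1.604]
force: [0.0, 0.3, -1.2]
opening: 0.0158
```

```bash
python3 - <<'E'
from h import *
go(.5124,-.0062,.092,.0353+np.pi/2)
t=load('t6'); np.set_printoptions(precision=4,suppress=True)
print('lid hole',px2w(t,225+349.5/3.2-.5,230+164.5/3.2-.5,.0525))
E
```

```text
shares [0.535 0.038 0.345] ncalls 1.0
turn [-0.0004  0.0005 -0.0008]
t 16.85 pos [ 0.5108 -0.049   0.1197] rot [-3.1405e+00  1.5000e-03  1.6035e+00] F [ 0.   0.3 -1.2] open 0.0158 q [ 0.21  0.75 -0.33  2.    0.51  0.47 -0.47]
lid hole [ 0.512  -0.0051  0.0525]
```

>>> {"api": "play_rows", "payload": {
  "moves": [
    [[0.3,0.03,0.15],[0,0,0],-1],
    [[0.53,0.04,0.3],[0,0,0],-1],
    [[0.53,0.04,0.3],[0,0,0],-1],
    [[0.53,0.04,0.3],[0,0,0],-1],
    [[0.53,0.04,0.3],[0,0,0],-1]
  ]
}}

```text
clock: 17.35
ee_pos: [0.5128, -0.0068, 0.0965]
tcp_rot: [3.142, 0.002, 1.603]
force: [-0.3, 0.3, -1.3]
opening: 0.0154
```

```bash
python3 - <<'E'
from h import *
go(.5122,-.006,.09,.0353+np.pi/2); p=state()['ee_pos']
c=snap('scene','s7'); t=snap('top','t7')
q=np.array([.5122,-.0055,.053]); print('hole px',(w2px(c,q)-[305,170])*8,'top',(w2px(t,q)-[295,245])*8)
for dy in(0,.001):
  for dz in (-.0347,-.0067): print('pin',dy,dz,(w2px(c,p+[0,dy,dz])-[305,170])*8)
a=cv2.resize(c['frame'][170:235,305:370],None,fx=8,fy=8,interpolation=2)
cv2.imwrite('pics/m7.png',a)
E
```

```text
shares [ 0.011 -0.008  0.081] ncalls 1.0
turn [ 0.      0.0005 -0.0011]
t 17.35 pos [ 0.5128 -0.0068  0.0965] rot [3.1416e+00 1.6000e-03 1.6028e+00] F [-0.3  0.3 -1.3] open 0.0154 q [ 0.1   0.79 -0.29  2.01  0.53  0.41 -0.57]
hole px [284.50113019 364.42629733] top [311.47687126 286.08630085]
pin 0 -0.0347 [280.9696108  343.11721454]
pin 0 -0.0067 [286.20435626 280.28529627]
pin 0.001 -0.0347 [283.35136303 345.71707845]
pin 0.001 -0.0067 [288.6525694  282.92606761]
```

View pics/m7.png

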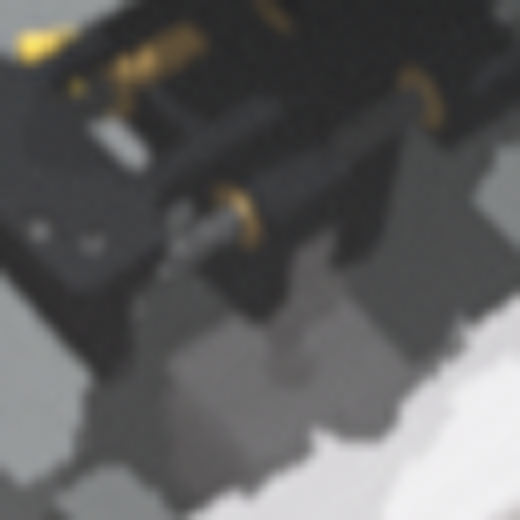

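The crop is dim, but the shank (295,320 to 290,370) points straight at the tongue's hole. The tapered end gives some margin, so I'll descend while watching force.

>>> {"api": "play_rows", "payload": {
  "moves": [
    [[0.01,-0.005,0.06],[0,0,-0.001],-1],
    [[0.01,-0.005,0.12],[0,0,-0.001],-1],
    [[0.01,-0.005,0.18],[0,0,-0.001],-1],
    [[0.01,-0.005,0.18],[0,0,-0.001],-1]
  ]
}}

```text
clock: 17.85
ee_pos: [0.5116, -0.004, 0.0811]
tcp_rot: [-3.14, 0.001, 1.609]
force: [0.2, -0.3, -0.6]
opening: 0.0158
```

```bash
python3 - <<'E'
from h import *
go(.5123,-.0060,.05,.0353+np.pi/2)
E
```

```text
shares [-0.025  0.008  0.389] ncalls 1.0
turn [-0.0005  0.0002  0.0009]
t 17.85 pos [ 0.5116 -0.004   0.0811] rot [-3.1399e+00  5.0000e-04  1.6088e+00] F [ 0.2 -0.3 -0.6] open 0.0158 q [ 0.08  0.81 -0.26  2.02  0.54  0.37 -0.58]
```

>>> {"api": "play_rows", "payload": {
  "moves": [
    [[-0.015,0.008,0],[0,0,0],-1],
    [[-0.02,0.008,0.03],[0,0,0],-1],
    [[-0.02,0.008,0.06],[0,0,0],-1],
    [[-0.02,0.008,0.06],[0,0,0],-1]
  ]
}}

```text
clock: 18.25
ee_pos: [0.5127, -0.0055, 0.0768]
tcp_rot: [-3.141, 0.0, 1.609]
force: [0.0, -0.3, -0.3]
opening: 0.0158
```

```bash
python3 - <<'E'
from h import *
go(.5123,-.0060,.05,.0353+np.pi/2)
E
```

```text
shares [-0.006 -0.005  0.335] ncalls 1.0
turn [-0.0002  0.0001  0.0008]
t 18.25 pos [ 0.5127 -0.0055  0.0768] rot [-3.1409e+00  3.0000e-04  1.6087e+00] F [ 0.  -0.3 -0.3] open 0.0158 q [ 0.08  0.82 -0.26  2.02  0.55  0.36 -0.58]
```

Now through the tongue into the ledge hole, before collar contact (expected near tip z 0.060).

>>> {"api": "play_rows", "payload": {
  "moves": [
    [[-0.005,-0.004,0.05],[0,0,0],-1],
    [[-0.005,-0.004,0.1],[0,0,0],-1],
    [[-0.005,-0.004,0.15],[0,0,0],-1],
    [[-0.005,-0.004,0.15],[0,0,0],-1]
  ]
}}

```text
clock: 18.65
ee_pos: [0.5122, -0.0059, 0.0644]
tcp_rot: [-3.14, 0.0, 1.609]
force: [-1.8, 0.7, -1.8]
opening: 0.0159
```

```bash
python3 - <<'E'
from h import *
go(.5123,-.0060,.0487,.0353+np.pi/2)
E
```

```text
shares [-0.001  0.001  0.197] ncalls 1.0
turn [-0.0004  0.0001  0.0009]
t 18.65 pos [ 0.5122 -0.0059  0.0644] rot [-3.1404e+00  4.0000e-04  1.6089e+00] F [-1.8  0.7 -1.8] open 0.0159 q [ 0.06  0.84 -0.24  2.03  0.56  0.33 -0.59]
```

>>> {"api": "play_rows", "payload": {
  "moves": [
    [[0,0,0.04],[0,0,0],-1],
    [[0,0,0.08],[0,0,0],-1],
    [[0,0,0.12],[0,0,0],-1],
    [[0,0,0.12],[0,0,0],-1]
  ]
}}

```text
clock: 19.05
ee_pos: [0.5123, -0.006, 0.0551]
tcp_rot: [-3.141, 0.001, 1.609]
force: [-2.4, -0.0, -0.5]
opening: 0.0157
```

>>> {"api": "play_rows", "payload": {
  "moves": [
    [[0,0,0.03],[0,0,0],-1],
    [[0,0,0.06],[0,0,0],-1],
    [[0,0,0.08],[0,0,0],-1],
    [[0,0,0.08],[0,0,0],-1]
  ]
}}

```text
clock: 19.45
ee_pos: [0.5123, -0.0063, 0.049]
tcp_rot: [-3.141, 0.001, 1.608]
force: [-3.5, -2.8, 3.2]
opening: 0.0156
```

```bash
python3 - <<'E'
from h import *
go(.5123,-.0060,.0487,.0353+np.pi/2)
E
```

```text
shares [0.004 0.001 0.004] ncalls 1.0
turn [-0.0003  0.0003  0.0007]
t 19.45 pos [ 0.5123 -0.0063  0.049 ] rot [-3.1408e+00  1.0000e-03  1.6084e+00] F [-3.5 -2.8  3.2] open 0.0156 q [ 0.05  0.87 -0.21  2.03  0.58  0.3  -0.61]
```

>>> {"api": "play_rows", "payload": {
  "moves": [
    [[0,-0.01,0.01],[0,0,0],-1],
    [[0,-0.01,0.02],[0,0,0],-1],
    [[0,-0.01,0.03],[0,0,0],-1],
    [[0,-0.01,0.03],[0,0,0],-1]
  ]
}}

```text
clock: 19.85
ee_pos: [0.5123, -0.0064, 0.0483]
tcp_rot: [3.14, 0.001, 1.608]
force: [-5.6, -3.2, 19.1]
opening: 0.0159
```

```bash
python3 - <<'E'
from h import *
go(.5123,-.0060,.0487,.0353+np.pi/2)
E
```

```text
shares [ 0.005  0.001 -0.005] ncalls 1.0
turn [0.0005 0.0004 0.0007]
t 19.85 pos [ 0.5123 -0.0064  0.0483] rot [3.1399e+00 1.4000e-03 1.6084e+00] F [-5.6 -3.2 19.1] open 0.0159 q [ 0.04  0.87 -0.2   2.03  0.58  0.29 -0.61]
```

Force rose from 3 to 19 N over 0.7 mm, so it is on a hard stop near the expected height (0.0487). Hold for half a second and take a last look.

>>> {"api": "play_rows", "payload": {
  "moves": [
    [[0,0,0],[0,0,0],-1],
    [[0,0,0],[0,0,0],-1],
    [[0,0,0],[0,0,0],-1],
    [[0,0,0],[0,0,0],-1],
    [[0,0,0],[0,0,0],-1]
  ]
}}

```text
clock: 20.35
ee_pos: [0.5122, -0.0064, 0.0483]
tcp_rot: [3.14, 0.001, 1.608]
force: [-6.9, -2.6, 19.2]
opening: 0.0159
```

```bash
python3 - <<'E'
from h import *
go(.5123,-.0060,.0487)
c=snap('scene','s8')
f=c['frame']; b=np.array([.5089,.0942]);w=.0353
Rm=np.array([[np.cos(w),-np.sin(w)],[np.sin(w),np.cos(w)]])
a=cv2.resize(f[150:310,280:480],None,fx=4,fy=4,interpolation=2)
a=np.clip(255*(a/255.)**.6,0,255).astype(np.uint8)
for ang,col in((0,(0,255,0)),(.06,(0,0,255))):
  for x in(-.085,.085):
    y=.08-.16*np.cos(ang)-.006*np.sin(ang); z=.036+.16*np.sin(ang)+.006
    q=(w2px(c,[*(Rm@[x,y]+b),z])-[280,150])*4; cv2.circle(a,tuple(np.round(q).astype(int)),2,col,-1)
cv2.imwrite('pics/s8c.png',a[:600])
E
```

```text
shares [ 0.005  0.001 -0.005] ncalls 1.0
t 20.35 pos [ 0.5122 -0.0064  0.0483] rot [3.1399e+00 1.4000e-03 1.6083e+00] F [-6.9 -2.6 19.2] open 0.0159 q [ 0.04  0.87 -0.2   2.03  0.58  0.29 -0.61]
```

View pics/s8c.png

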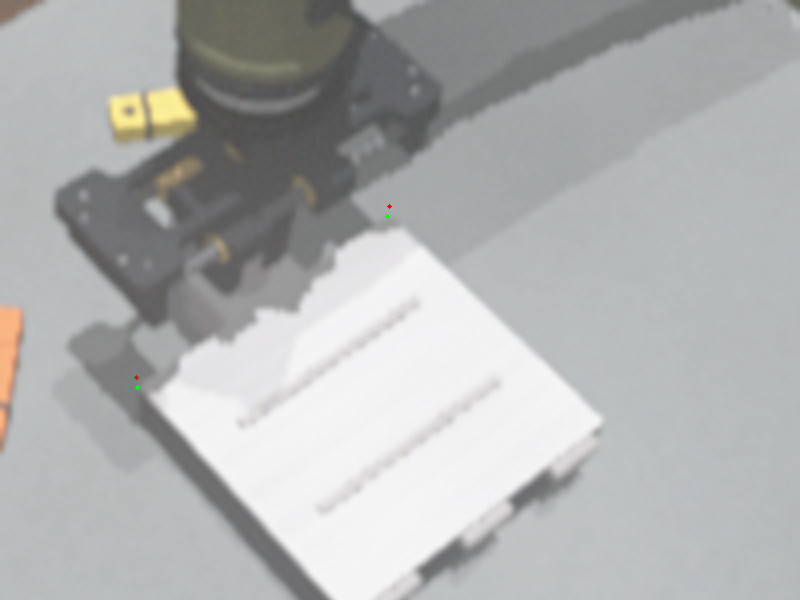

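Lid edge corners at (150,393) and (395,228) sit at the green "shut" markers rather than the red ones. I'll ease the sideways force slightly, then hand in.

>>> {"api": "play_rows", "payload": {
  "moves": [
    [[0.005,-0.01,0.002],[0,0,0],-1],
    [[0.01,-0.015,0.004],[0,0,0],-1],
    [[0.01,-0.015,0.004],[0,0,0],-1],
    [[0.01,-0.015,0.004],[0,0,0],-1]
  ]
}}

```text
clock: 20.8
ee_pos: [0.5122, -0.0064, 0.0483]
tcp_rot: [3.138, 0.002, 1.608]
force: [-3.6, -4.4, 21.3]
opening: 0.0158
```

```bash
python3 - <<'E'
from h import *
print(close_job()); s=state(); print(s['clock'],s['force'],s['ee_pos'],s['opening'])
E
```

```text
the job is handed in; nothing more can be done
None
the job is handed in; nothing more can be done
```

I handed the job in at about 20.8 s, with the arm still gripping the pin and pressing it down. No verdict came back.

- **Jaw:** I laid the silver jaw in the ribbed compartment and let go. The top view showed it flat inside the rib frame.
- **Lid:** I swung it over from behind the tongue, and the top view showed it down with the tongue over the ledge.
- **Pin:** I took the steel square-headed pin from the stand and pushed it through the tongue into the ledge hole. Between 3 N and 19 N it moved only 0.7 mm, so I take it to be on a hard stop. The fingertips stopped at z = 0.0483 m, where I expected 0.0487 m fully home.

**Last checks:** The grip was 15.8 mm on the 16 mm head, and the downward push was about 21 N, well above the 5–9 N needed. In the last picture the lid's front corners lay closer to where I calculated a shut lid than one resting on the plunger, about 2–4 px off.

**Not resolved:**
- A sideways force of 4–6 N stayed on the pin, and nudging it sideways did not remove it.
- The gripper hid the collar in the last picture, so collar contact rests on the height and force readings.
- The state could not be read after hand-in.

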